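# Check the red-tabbed lacquer test glass over the light pad

### The job

Prise the closed lid of the slotted box open with the palette knife, not with the fingers, swing it back past upright, and lay the knife down on the bench. Then take the test glass standing at the red tab by its bare clear end, opposite the notched frosted end, and hold it over the middle of the light pad, about a hand's width above it, with the label face turned up, at least halfway from upright towards level. Finish while still holding it there; leave the other two glasses in their grooves and the other things on the bench where they are.

Things in the scene. Friction and masses are not known exactly. Their poses are not given: they have to be found in the camera images.
- knife_grip (a point): Palette knife lying on the bench, 0.08 kg: dark wooden handle 24 wide, 22 mm high, brass ferrule, steel blade 20 wide, 2 mm thick. This point: on the handle axis near its balance point, where to grip across the 24 mm (handle from 85 mm behind to 13 mm ahead of it). x to the blade tip, 110 mm ahead; the blade (from 25 mm ahead) has its mid-plane through this point, z its normal (up).
- box: Fixed wooden box, 132 (x) x 186 (y) x 70 mm high, walls 8, floor 5 mm. Origin: centre of underside; x from front to hinge wall. The front wall is 58 mm high (tabs to 60), leaving under the lid a prising gap 170 wide, from 58 to 70 mm up. Inside, grooved slats 46 mm high on the front and back walls (102 mm between them) hold the glasses along x at y = -48, 0, 48 mm.
- lid (a joint): Box lid, cedar panel 132 x 186 x 6 mm, 0.08 kg. 0 closed, grows as the front edge rises, stop at 2.05 rad. Hinge axis along box y at box x = +66, z = 70 mm, in the plane of the lid's underside. Light hinge: below about 1.3 rad it falls shut, past about 1.8 it falls back to its stop.
- lid_edge (a point): middle of the lid's free front edge, half-way through its thickness, 132 mm from the hinge.
- strip_a_mid (a point): Clear glass strip 110 long (x), 45 high (z), 8 mm thick (y), 0.1 kg, stands on edge in a groove of the box, top edge 50 mm above the bench. This point: its centre; x to the frosted notched end, z up to the notched edge, y out of the label face. Along x: bare clear end -55 to -15 mm, amber lacquer to +25, frosted white label end to +55, with a 12 x 12 mm notch out of its upper corner.
- strip_b_mid (a point): Second strip, the same. This point: its centre; x to the frosted notched end, z up to the notched edge, y out of the label face. With the notch on top and at your left, the label (paper patch with dark lines, frosted end) is on the face towards you; the other face is plain frosted. True of all strips; either end may be towards the hinge.
- strip_c_mid (a point): Third strip, the same size and make. This point: its centre; x to the frosted notched end, z up to the notched edge, y out of the label face. Which strip is at the red tab varies.
- red_tab: red plastic tab riding on the box's front wall at the groove whose strip is to be taken (same y in the box frame), 16 mm wide, 12 mm deep, with a flap 22 mm down the outside. Origin: top of the wall, axes as the box.
- green_tab1: green tab of the same shape, at a groove that is to be left alone.
- green_tab2: second green tab, at the other groove to be left alone.
- light_pad: flat LED light pad fixed to the bench, 200 (x) x 150 (y) x 7 mm, white lit face in a grey frame. Origin: centre of its underside.
- glue_bottle: white glue bottle with orange cap, 60 mm across, 170 mm high; origin at the centre of its underside. Leave alone.
- shellac_jar: amber jar with black lid, 68 mm across, 85 mm high; origin at the centre of its underside. Leave alone.
- block_plane: steel block plane, 160 x 48 x 50 mm; origin at the centre of its underside. Leave alone.
- bridge: dark guitar bridge, 36 x 150 x 10 mm; origin at the centre of its underside. Leave alone.
- sanding_block: cork sanding block, 100 x 60 x 32 mm; origin at the centre of its underside. Leave alone.
There are look-alikes about, which are no part of the job. There is more than one size of the box; the job needs the smaller.

How it is judged:
By the outcome, as a careful person would: the job done as asked, in the order asked, and still so for the second after the job is handed in, while the arm keeps its last pose, push and grip.
It also fails if it takes over 61 s, if anything falls off the work surface, if the arm or the gripper's body presses on something with over 40 N, if the wrist force passes 120 N, or if a joint passes its speed limit or range.

### The arm

A 6-joint arm with a two-finger parallel gripper is mounted at the origin on the work surface. World frame = base frame: x ahead of the robot, y to its left, z up, the work surface at z = 0. Lengths are in m, angles in rad, forces in N, time in s.
With the tool pointing down it reaches from about 0.35 to 0.775 m from the base axis. Payload 5.5 kg.
Tool frame: the origin (TCP) lies between the finger pads; the fingertips stand 25 mm ahead of it and the grasp point (between the pads) lies 6 mm ahead of it (arm.tip_reach is the distance from the TCP to the fingertips, in m); z points along the fingers, y is the line along which they close (so a half turn about z gives the same grasp; the last joint's range is limited). The gripper opens to 85 mm and grips with 20 to 120 N. Pads are 22 mm wide; open, the fingers measure 114 mm over their backs; the gripper's body (76 mm by 85 mm) begins 54 mm behind the grasp point. The pads swing forward as they close: fully open they stand 13 mm farther back than shut.
Start: joints at [1.075, 0.313, 0.046, 1.304, 0, 1.431], TCP at [0.2, 0.539, 0.256] pointing down, gripper open.
Joint ranges: [-2.76, 2.76], [-0.86, 1.69], [-1.03, 1.26], [-2.2, 2.34], [-1.47, 1.5], [-3.14, 3.14]. Speed limits (rad/s): [2.57, 2.57, 3.14, 3.14, 3.14, 3.14].

### API

Orientations are given as a unit quaternion [w, x, y, z].
In Python, from workcell import sense, viewer, workorder, arm gives the robot as it stands.
- The arm moves only by the tool send_rows, never from a script. Its argument "targets" is a list of rows, each an object of numbers: "tx", "ty", "tz": the shift along the tool's x, y, z in mm; "twist": the turn about the tool's z in rad. In form: [{"tx": .., "ty": .., "tz": .., "twist": ..}, ...]. A call has 1 to 12 rows; each row is the pose to reach, as a shift and turn from the pose commanded when the call began, along the tool's axes at that moment; what a row does not reach only later rows make up. A row lasts 1/8 s, in which the tool goes at most 62.5 mm and 10.7 degrees, less where a joint would pass 70% of its speed; a pose out of reach is approached as far as the arm can. A call with a gripper value outside its range is refused whole. "claw" is the closure, from -1 (fully open) to 1 (shut), set as the call begins (left out, the last holds). The fingers move at their own pace and stop on an object; "grip_force" is the grip in N (left out, the last holds). Time passes only in rows, so rows that repeat a pose let the fingers close. It gives the time, the measured TCP pose, the force, the opening and the grip force at its end, in the units of the state.
- sense(): the state, without advancing time (a new reading comes with each control period).
- viewer.capture(name): name is "side" or "top"; returns the picture (400x640x3 uint8, red, green, blue); there is no depth.
- viewer.get_calibration(name): a dict with "camera_matrix" (3x3 intrinsics, pixels), "R" (3x3) and "t" (3): a world point X has camera coordinates R X + t. Camera axes: x right, y down, z forward; pixel columns grow to the right and rows downward; lengths in m; the calibration is good to about 2 mm. A picture is of the moment at which its call begins. get_calibration takes no time and is no camera call.
- workorder.sign_off(): hands the job in; it is judged then, once.
Trained networks look in the newest picture that a camera, given by its name, has taken for a name from the list of things; names that differ only in an ending like _2 or _b are one class to them, and where a whole thing is asked for, a point or a joint stands for the part that bears it (a point fixed in the world has none). Each returns a list of dicts, best first, with "score" (0 to 1); they miss things now and then, are a little off and sometimes report something else, mostly with a low value. They report only what shows in the picture. A call takes as long as a camera call. They do not tell look-alikes from the thing itself.
- viewer.boxes_of(name, camera): "centre" ([x, y, z] in m, in world coordinates, good to about 4 mm: the middle of the surface that is visible of it).
The state is a dict: "clock": time; "joints": joint angles; "qd": joint speeds; "joint_torque": joint torques, N m; "tcp_pos": TCP position; "ee_rot": TCP orientation; "ft_force": force on the tool from outside, world axes, zero at the start; "ft_torque": the same for the moment, N m; "gripper_width": finger opening in m; "finger_force": force on a finger pad.
Only numpy, scipy, OpenCV 4.12 (cv2) and the standard library are available. Lean on these libraries where they do the work, as an engineer would, in place of code of your own. Each camera call takes 0.05 s, during which the arm holds its last target. There are 200 camera calls.

## Working session

There is one attempt and no reset: what is moved stays moved. The work goes in short steps, Python scripts to look and compute and a tool call to move; the robot and the scene stay as the last step left them, time stands still between calls to the robot, and variables do not carry over. Pictures are saved under pics/ and viewed, at most 10 in all, crops included, and the job is handed in when it is done.

Besides the shell and the picture viewer there is one more tool, called after "Emit:" by a JSON object that holds its "api" and its "payload". send_rows: Moves the arm, as the interface text tells. Its arguments: {"type":"object","properties":{"targets":{"type":"array","items":{"type":"object","properties":{"tx":{"type":"number"},"ty":{"type":"number"},"tz":{"type":"number"},"twist":{"type":"number"}}}},"claw":{"type":"number"},"grip_force":{"type":"number"}},"required":["targets"]}

```bash
mkdir -p pics
cat > h.py <<'E'
from workcell import sense, viewer, workorder, arm
import numpy as np, cv2
def snap(c,f,crop=None,scale=1):
    im=viewer.capture(c)[:,:,::-1].copy()
    if crop: 
        a,b,cc,d=crop; im=im[b:d,a:cc]
    if scale!=1: im=cv2.resize(im,None,fx=scale,fy=scale,interpolation=cv2.INTER_CUBIC)
    cv2.imwrite('pics/'+f,im)
def ray(c,u,v,z):
    k=viewer.get_calibration(c);K=np.array(k['camera_matrix']);R=np.array(k['R']);t=np.array(k['t'])
    d=R.T@np.linalg.solve(K,[u,v,1.]);o=-R.T@t
    return o+d*(z-o[2])/d[2]
def proj(c,X):
    k=viewer.get_calibration(c);K=np.array(k['camera_matrix']);R=np.array(k['R']);t=np.array(k['t'])
    p=(R@np.atleast_2d(X).T).T+t; p=(K@p.T).T; return p[:,:2]/p[:,2:]
E
python3 - <<'E'
from h import *
snap('top','t0.png');snap('side','s0.png')
for n in ['knife_grip','box','red_tab','green_tab1','light_pad','lid']:
    for c in ['top','side']:
        print(n,c,[(np.round(d['centre'],3).tolist(),round(d['score'],2)) for d in viewer.boxes_of(n,c)][:4])
for c in ['top','side']:
    k=viewer.get_calibration(c);R=np.array(k['R']);print(c,-R.T@np.array(k['t']),R[2],k['camera_matrix'][0][0])
s=sense();print(s['clock'],s['tcp_pos'],s['ee_rot'],s['ft_force'])
print(dir(arm))
E
```

```text
knife_grip top [([0.467, -0.164, 0.02], 0.68)]
knife_grip side [([0.46, -0.174, 0.016], 0.65)]
box top [([0.526, 0.198, 0.079], 0.83), ([0.2, 0.323, 0.095], 0.69)]
box side [([0.211, 0.303, 0.099], 0.81), ([0.502, 0.179, 0.076], 0.56)]
red_tab top []
red_tab side []
green_tab1 top []
green_tab1 side [([0.576, 0.143, 0.054], 0.58)]
light_pad top [([0.505, -0.382, 0.008], 0.66)]
light_pad side [([0.499, -0.383, 0.006], 0.88)]
lid top [([0.525, 0.206, 0.082], 0.95), ([0.206, 0.333, 0.098], 0.69), ([0.759, -0.165, 0.112], 0.41)]
lid side [([0.202, 0.33, 0.099], 0.93), ([0.521, 0.198, 0.076], 0.8)]
top [ 0.35825687 -0.05357764  1.46046142] [ 0.09021531 -0.01015202 -0.99587054] 455.90130023148214
side [-0.1178975  -0.75392767  0.97878061] [ 0.48273273  0.53492622 -0.69341405] 504.81786979226354
0.7 [0.20031817 0.53902542 0.25634268] [6.64495342e-06 1.76969305e-01 9.84216368e-01 7.27241964e-05] [0.14249104 0.49755913 0.16307819]
['MotionError', '__class__', '__delattr__', '__dict__', '__dir__', '__doc__', '__eq__', '__format__', '__ge__', '__getattribute__', '__getstate__', '__gt__', '__hash__', '__init__', '__init_subclass__', '__le__', '__lt__', '__module__', '__ne__', '__new__', '__reduce__', '__reduce_ex__', '__repr__', '__setattr__', '__sizeof__', '__str__', '__subclasshook__', '__weakref__', 'tip_reach']
```

View pics/t0.png

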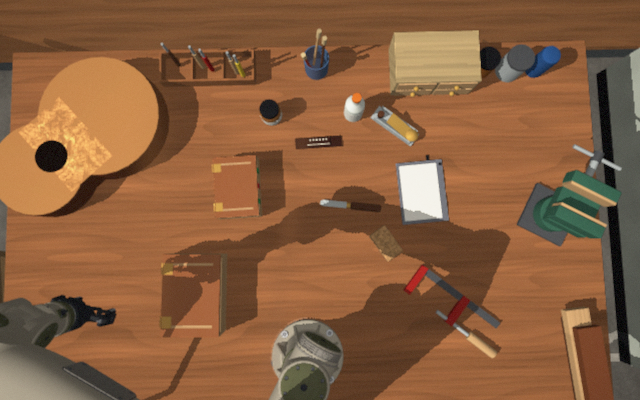

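View pics/s0.png

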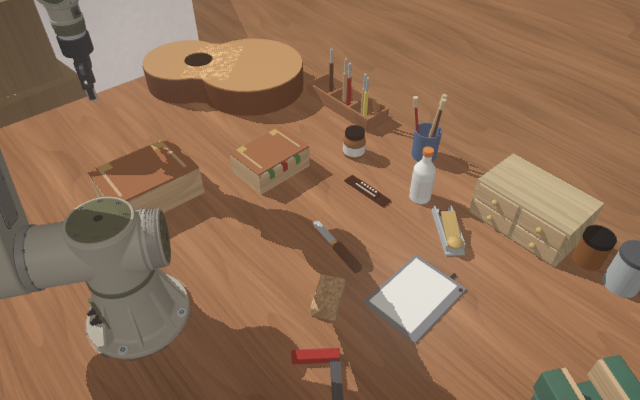

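The top view shows the small box's lid at px (213–260, 157–216) with its front to the right (-y). The knife lies at (320–380, 200–208), tip left, and the light pad is at (422, 190). In the side view the tabs are at (271,173), (284,167) and (297,160), and the middle one looks red. I'll zoom in.

Run:
```python
from h import *
snap('top','t1.png',(200,145,390,225),4);snap('side','s1.png',(225,125,370,280),3.8)
```

```text
(no output)
```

View pics/t1.png

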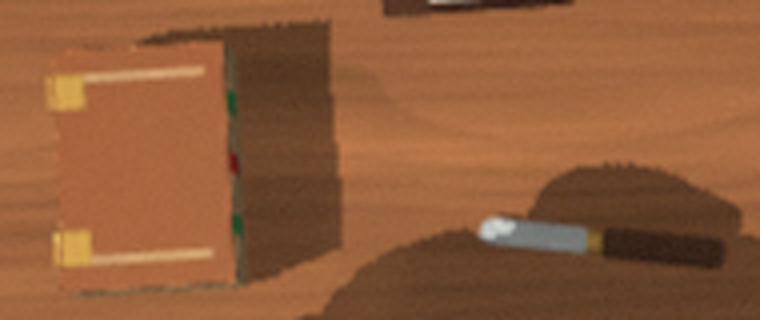

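View pics/s1.png

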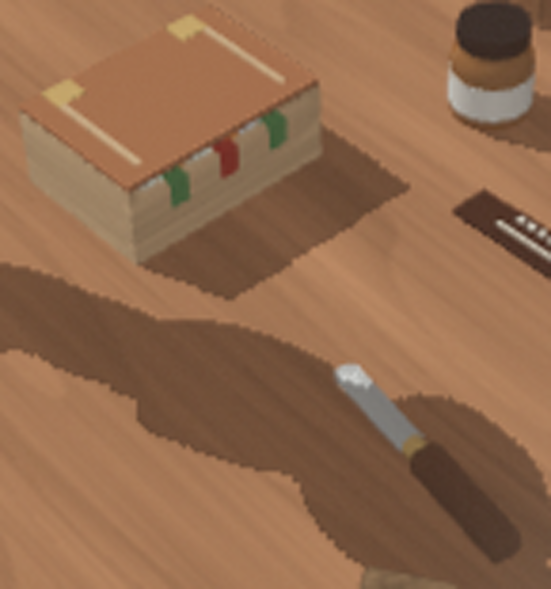

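The zoomed views confirm the red tab is the middle one. In the top crop the lid's front edge runs (223,41)–(240,286), the knife tip is at (479,229) and the handle end is at (724,253).

Run:
```python
from h import *
T=lambda x,y:(200+(x+.5)/4-.5,145+(y+.5)/4-.5)
S=lambda x,y:(225+(x+.5)/3.8-.5,125+(y+.5)/3.8-.5)
for n,c,f,P,z in [('lid ft,fb,bt,bb','top',T,[(223,41),(240,286),(52,50),(60,292)],.076),
 ('lid ft,fb,bt,bb','side',S,[(320,82),(131,187),(215,12),(22,112)],.076),
 ('knife tip,ferr,end','top',T,[(478,229),(600,241),(724,253)],.012),
 ('knife','side',S,[(345,368),(415,452),(505,550)],.012)]:
    X=np.array([ray(c,*f(*p),z) for p in P]); print(n,c,np.round(X[:,:2],4).tolist(),X.mean(0)[:2])
s=sense();print(s['gripper_width'])
from scipy.spatial.transform import Rotation as Ro
q=s['ee_rot'];print(Ro.from_quat([q[1],q[2],q[3],q[0]]).as_matrix().round(3))
```

```text
lid ft,fb,bt,bb top [[0.622, 0.1431], [0.4334, 0.1324], [0.6181, 0.2742], [0.4322, 0.2687]] [0.52641692 0.20461907]
lid ft,fb,bt,bb side [[0.6228, 0.1412], [0.4421, 0.1368], [0.6181, 0.2648], [0.4313, 0.2592]] [0.52855859 0.20049006]
knife tip,ferr,end top [[0.4775, -0.0489], [0.4655, -0.1459], [0.4535, -0.2444]] [ 0.46553007 -0.14638999]
knife side [[0.4803, -0.0529], [0.465, -0.1421], [0.4526, -0.2408]] [ 0.46597635 -0.14525582]
0.0856468931356839
[[-0.937  0.348  0.   ]
 [ 0.348  0.937  0.   ]
 [-0.     0.    -1.   ]]
```

```bash
cat >> h.py <<'E'
from scipy.spatial.transform import Rotation as Ro
def go(x,y,z,yaw=None):  # world TCP target, tool-x yaw deg -> row in tool frame
    s=sense();q=s['ee_rot'];M=Ro.from_quat([q[1],q[2],q[3],q[0]]).as_matrix()
    d=M.T@(np.array([x,y,z])-s['tcp_pos'])*1000
    y0=np.degrees(np.arctan2(M[1,0],M[0,0]));tw=0
    if yaw is not None: tw=-np.radians((yaw-y0+180)%360-180)
    print('clk',round(s['clock'],2),'tcp',np.round(s['tcp_pos'],4),'yaw',round(y0,1),'w',round(s['gripper_width'],4),'F',np.round(s['ft_force'],1),'| row',np.round(d,1),'twist',round(tw,3),'dist',np.linalg.norm(d).round())
    return d
E
python3 - <<'E'
from h import *
go(.4643,-.160,.09,82.3);go(.4643,-.160,.029,82.3)
E
```

```text
clk 0.8 tcp [0.2003 0.539  0.2564] yaw 159.6 w 0.0856 F [-0.5  0.8 -0.5] | row [-490.9 -563.3  166.3] twist 1.349 dist 766.0
clk 0.8 tcp [0.2003 0.539  0.2564] yaw 159.6 w 0.0856 F [-0.5  0.8 -0.5] | row [-490.9 -563.3  227.3] twist 1.349 dist 781.0
```

Emit:
{"api": "send_rows", "payload": {"targets": [{"tx": -491,"ty": -563,"tz": 166,"twist": 1.349},{"tx": -491,"ty": -563,"tz": 166,"twist": 1.349},{"tx": -491,"ty": -563,"tz": 166,"twist": 1.349},{"tx": -491,"ty": -563,"tz": 166,"twist": 1.349},{"tx": -491,"ty": -563,"tz": 166,"twist": 1.349},{"tx": -491,"ty": -563,"tz": 166,"twist": 1.349},{"tx": -491,"ty": -563,"tz": 166,"twist": 1.349},{"tx": -491,"ty": -563,"tz": 166,"twist": 1.349},{"tx": -491,"ty": -563,"tz": 166,"twist": 1.349},{"tx": -491,"ty": -563,"tz": 166,"twist": 1.349},{"tx": -491,"ty": -563,"tz": 166,"twist": 1.349},{"tx": -491,"ty": -563,"tz": 166,"twist": 1.349}], "claw": -0.2}}

```text
clock: 2.3
tcp_pos: [0.4599, -0.1481, 0.0935]
ee_rot: [0.0, 0.753, 0.658, 0.0]
ft_force: [0.5, 2.0, -0.0]
gripper_width: 0.0513
finger_force: 0.0
```

Run:
```python
from h import *
go(.4643,-.160,.09,82.3);go(.4643,-.160,.027,82.3)
print(viewer.boxes_of('knife_grip','side'))
```

```text
clk 2.3 tcp [ 0.4599 -0.1481  0.0935] yaw 82.3 w 0.0513 F [ 0.5  2.  -0. ] | row [-11.2   6.    3.5] twist -0.0 dist 13.0
clk 2.3 tcp [ 0.4599 -0.1481  0.0935] yaw 82.3 w 0.0513 F [ 0.5  2.  -0. ] | row [-11.2   5.9  66.5] twist -0.0 dist 68.0
[{'centre': [0.46, -0.1758, 0.017], 'score': 0.62}]
```

Emit:
{"api": "send_rows", "payload": {"targets": [{"tx": -11,"ty": 6,"tz": 35},{"tx": -11,"ty": 6,"tz": 66},{"tx": -11,"ty": 6,"tz": 66}]}}

```text
invalid input at $.targets[0]: expected keys tx, ty, tz, twist
```

Run:
```python
from h import *
go(.4643,-.160,.027,82.3)
snap('side','s2.png',(270,190,400,300),4.5)
```

```text
clk 2.35 tcp [ 0.4632 -0.1549  0.0923] yaw 82.0 w 0.0509 F [ 4.5 -7.4 -0.8] | row [-4.5  1.5 65.3] twist -0.005 dist 66.0
```

View pics/s2.png

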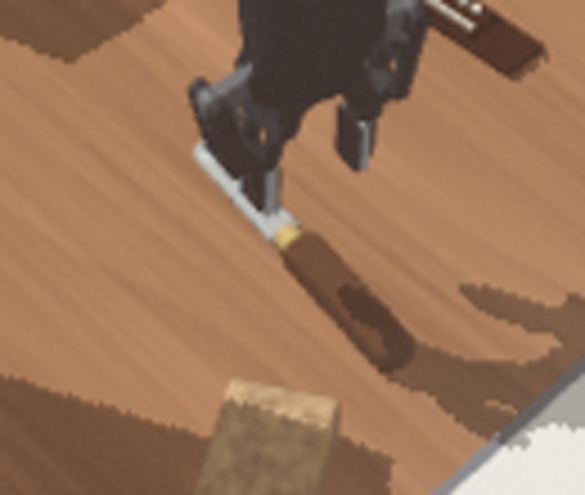

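The open gripper is above the knife, with the ferrule near crop px (285,233). The fingers straddle the handle line, so I'll descend.

Emit:
{"api": "send_rows", "payload": {"targets": [{"tx": 0,"ty": 0,"tz": 30,"twist": 0},{"tx": 0,"ty": 0,"tz": 55,"twist": 0},{"tx": 0,"ty": 0,"tz": 55,"twist": 0}]}}

```text
clock: 2.78
tcp_pos: [0.4574, -0.1446, 0.0372]
ee_rot: [-0.002, 0.753, 0.658, -0.001]
ft_force: [-0.2, -0.1, 0.5]
gripper_width: 0.0512
finger_force: 0.0
```

Run:
```python
from h import *
go(.4643,-.160,.0275,82.3)
```

```text
clk 2.77 tcp [ 0.4574 -0.1446  0.0372] yaw 82.3 w 0.0512 F [-0.2 -0.1  0.5] | row [-14.4   8.9   9.7] twist 0.001 dist 19.0
```

Emit:
{"api": "send_rows", "payload": {"targets": [{"tx": -14,"ty": 9,"tz": 5,"twist": 0},{"tx": -14,"ty": 9,"tz": 10,"twist": 0}]}}

```text
clock: 3.02
tcp_pos: [0.4686, -0.1628, 0.0298]
ee_rot: [0.002, 0.753, 0.658, 0.001]
ft_force: [0.4, 0.6, -0.3]
gripper_width: 0.0511
finger_force: 0.0
```

Emit:
{"api": "send_rows", "payload": {"targets": [{"tx": 0,"ty": 0,"tz": 0,"twist": 0},{"tx": 0,"ty": 0,"tz": 0,"twist": 0},{"tx": 0,"ty": 0,"tz": 0,"twist": 0},{"tx": 0,"ty": 0,"tz": 0,"twist": 0}], "claw": 1, "grip_force": 90}}

```text
clock: 3.52
tcp_pos: [0.4664, -0.1609, 0.0292]
ee_rot: [0.0, 0.753, 0.658, 0.0]
ft_force: [-1.7, 1.0, 5.6]
gripper_width: 0.022
finger_force: 88.3
```

Run:
```python
from h import *
go(.4643,-.160,.0275,82.3)
snap('top','t2.png',(290,170,400,240),6)
```

```text
clk 3.52 tcp [ 0.4664 -0.1609  0.0292] yaw 82.3 w 0.022 F [-1.7  1.   5.6] | row [ 0.6 -2.2  1.7] twist 0.001 dist 3.0
```

Run:
```python
from h import *
go(.510,0,.082,92)
```

```text
clk 3.58 tcp [ 0.4664 -0.1609  0.0292] yaw 82.3 w 0.0221 F [-0.9  0.4  5.9] | row [165.2  21.8 -52.9] twist -0.169 dist 175.0
```

Emit:
{"api": "send_rows", "payload": {"targets": [{"tx": 0,"ty": 0,"tz": -40,"twist": 0},{"tx": 50,"ty": 7,"tz": -53,"twist": -0.06},{"tx": 105,"ty": 14,"tz": -53,"twist": -0.12},{"tx": 150,"ty": 20,"tz": -53,"twist": -0.169},{"tx": 165,"ty": 22,"tz": -53,"twist": -0.169},{"tx": 165,"ty": 22,"tz": -53,"twist": -0.169}]}}

```text
clock: 4.32
tcp_pos: [0.5099, 0.0003, 0.0813]
ee_rot: [-0.0, 0.694, 0.72, -0.0]
ft_force: [-0.3, 0.1, -0.2]
gripper_width: 0.022
finger_force: 88.0
```

Run:
```python
from h import *
go(.510,0,.082,92)
a=viewer.capture('side')[120:270,220:370,::-1];b=viewer.capture('top')[145:215,205:345,::-1]
cv2.imwrite('pics/c3.png',np.vstack([cv2.resize(a,(560,560),interpolation=2)[:,:560]]))
cv2.imwrite('pics/t3.png',cv2.resize(b,None,fx=5,fy=5,interpolation=2))
im=cv2.imread('pics/c3.png');im2=cv2.resize(cv2.imread('pics/t3.png'),(400,200));
```

```text
clk 4.33 tcp [5.099e-01 3.000e-04 8.130e-02] yaw 92.1 w 0.022 F [-0.3  0.1 -0.2] | row [-0.3  0.1 -0.7] twist 0.002 dist 1.0
```

View pics/c3.png

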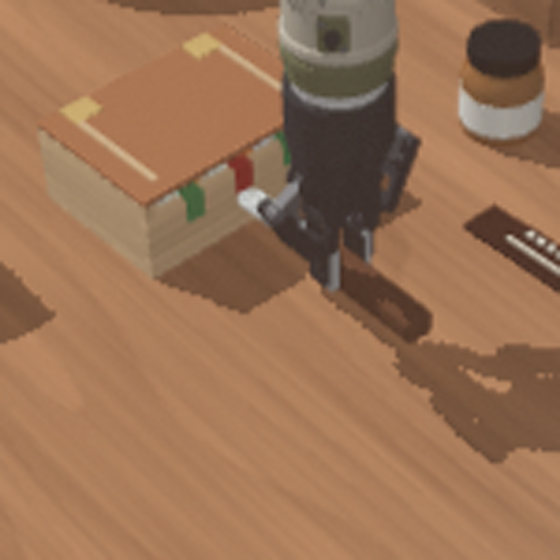

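The knife is held level ahead of the box. Its tip is at crop px (240,198) and the handle end at (425,325). I'll compare these with the predicted positions.

Run:
```python
from h import *
p=proj('side',[[.5058,.1103,.064],[.5058,.1103,.060],[.513,-.085,.075],[.513,-.085,.053],[.529,.1365,.058],[.529-.0,.1365,.076]])
print(((p-[220,120])*560/150).round(0).tolist())
for dz in(.056,.06,.064,.068):print(ray('side',284.3,173.6,dz))
```

```text
[[238.0, 194.0], [239.0, 198.0], [423.0, 318.0], [422.0, 341.0], [241.0, 170.0], [240.0, 151.0]]
[0.5079025  0.11141775 0.056     ]
[0.50518983 0.10766671 0.06      ]
[0.50247716 0.10391568 0.064     ]
[0.49976449 0.10016464 0.068     ]
```

View pics/t3.png

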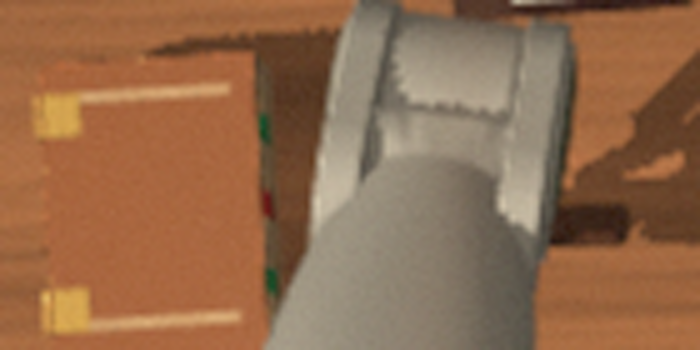

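The tip matches the prediction within 2 mm. The top view is blocked by the arm, but it agrees about the handle. I'll insert.

Emit:
{"api": "send_rows", "payload": {"targets": [{"tx": 20,"ty": 0,"tz": -2,"twist": 0},{"tx": 40,"ty": 0,"tz": -2,"twist": 0},{"tx": 57,"ty": 0,"tz": -2,"twist": 0},{"tx": 57,"ty": 0,"tz": -2,"twist": 0}]}}

```text
clock: 4.92
tcp_pos: [0.5079, 0.0567, 0.0835]
ee_rot: [-0.0, 0.695, 0.719, -0.0]
ft_force: [0.0, -0.6, -0.3]
gripper_width: 0.0222
finger_force: 88.0
```

Run:
```python
from h import *
go(.508,.0575,.082,92)
for a in [0,.2,.4,.6,.8,1,1.2,1.4,1.6,1.8,2.0]: print(a, 100*(1-np.cos(a)), 6+100*np.sin(a))
```

```text
clk 4.92 tcp [0.5079 0.0567 0.0835] yaw 92.0 w 0.0222 F [ 0.  -0.6 -0.3] | row [0.8 0.1 1.5] twist 0.0 dist 2.0
0 0.0 6.0
0.2 1.9933422158758374 25.866933079506122
0.4 7.89390059971149 44.941834230865055
0.6 17.466438509032166 62.46424733950354
0.8 30.32932906528346 77.73560908995228
1 45.96976941318602 90.14709848078965
1.2 63.764224552332635 99.20390859672263
1.4 83.0032857099759 104.54497299884602
1.6 102.91995223012889 105.95736030415051
1.8 122.7202094693087 103.38476308781952
2.0 141.61468365471424 96.92974268256818
```

Emit:
{"api": "send_rows", "payload": {"targets": [{"tx": 0,"ty": 0,"tz": -12,"twist": 0},{"tx": 2,"ty": 0,"tz": -26,"twist": 0},{"tx": 5,"ty": 0,"tz": -36,"twist": 0},{"tx": 10,"ty": 0,"tz": -49,"twist": 0},{"tx": 18,"ty": 0,"tz": -63,"twist": 0},{"tx": 30,"ty": 0,"tz": -78,"twist": 0}]}}

```text
clock: 5.68
tcp_pos: [0.507, 0.0872, 0.1627]
ee_rot: [0.0, 0.695, 0.719, 0.0]
ft_force: [0.4, -0.9, -1.0]
gripper_width: 0.022
finger_force: 88.1
```

Emit:
{"api": "send_rows", "payload": {"targets": [{"tx": 16,"ty": 0,"tz": -12,"twist": 0},{"tx": 34,"ty": 0,"tz": -21,"twist": 0},{"tx": 53,"ty": 0,"tz": -26,"twist": 0},{"tx": 73,"ty": 0,"tz": -28,"twist": 0},{"tx": 93,"ty": 0,"tz": -25,"twist": 0},{"tx": 106,"ty": 0,"tz": -22,"twist": 0},{"tx": 106,"ty": 0,"tz": -22,"twist": 0}]}}

```text
clock: 6.55
tcp_pos: [0.5027, 0.1937, 0.183]
ee_rot: [-0.0, 0.694, 0.72, -0.0]
ft_force: [0.2, -0.4, -1.0]
gripper_width: 0.0222
finger_force: 88.1
```

Run:
```python
from h import *
go(.4643,-.130,.20,92)
a=viewer.capture('side')[60:230,190:400,::-1]
cv2.imwrite('pics/c4.png',cv2.resize(a,None,fx=3,fy=3,interpolation=2))
```

```text
clk 6.55 tcp [0.5027 0.1937 0.183 ] yaw 92.1 w 0.0222 F [ 0.2 -0.4 -1. ] | row [-322.   -50.4  -16.9] twist 0.002 dist 326.0
```

View pics/c4.png

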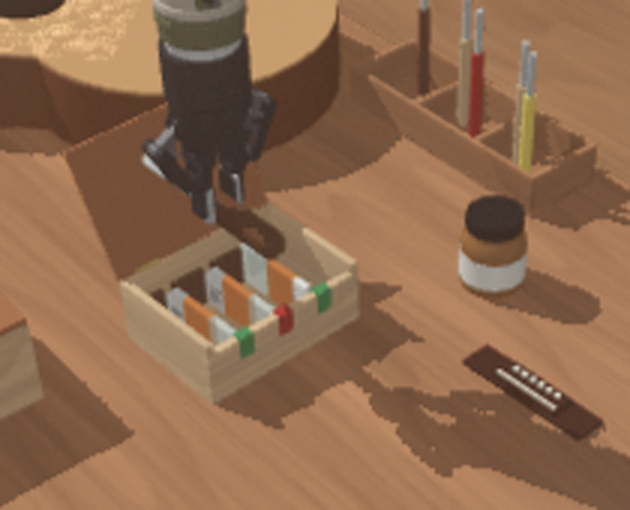

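The lid lies back, well past upright. The middle (red-tab) strip has its white label end towards the hinge, at about (215,285), and its clear end at the front, at about (262,308). I'll take the knife back to its place.

Run:
```python
from h import *
go(.4664,-.160,.10,82.3)
```

```text
clk 6.6 tcp [0.5029 0.193  0.1832] yaw 92.1 w 0.0219 F [ 0.6 -0.3 -2.5] | row [-351.4  -49.2   83.3] twist 0.171 dist 365.0
```

Emit:
{"api": "send_rows", "payload": {"targets": [{"tx": -50,"ty": 0,"tz": 0,"twist": 0},{"tx": -105,"ty": 0,"tz": 0,"twist": 0},{"tx": -160,"ty": -10,"tz": 0,"twist": 0},{"tx": -215,"ty": -20,"tz": 10,"twist": 0.04},{"tx": -265,"ty": -30,"tz": 35,"twist": 0.08},{"tx": -310,"ty": -40,"tz": 65,"twist": 0.13},{"tx": -351,"ty": -49,"tz": 90,"twist": 0.171},{"tx": -351,"ty": -49,"tz": 130,"twist": 0.171},{"tx": -351,"ty": -49,"tz": 148,"twist": 0.171},{"tx": -351,"ty": -49,"tz": 152,"twist": 0.171},{"tx": -351,"ty": -49,"tz": 152,"twist": 0.171}]}}

```text
clock: 7.98
tcp_pos: [0.4668, -0.1603, 0.032]
ee_rot: [0.0, 0.754, 0.657, 0.0]
ft_force: [0.3, 0.0, -1.0]
gripper_width: 0.0222
finger_force: 88.1
```

Run:
```python
from h import *
go(.4664,-.160,.0295,82.3)
b=viewer.capture('top')[130:225,150:290,::-1]
cv2.imwrite('pics/t5.png',cv2.resize(b,None,fx=5.5,fy=5.5,interpolation=2))
```

```text
clk 7.97 tcp [ 0.4668 -0.1603  0.032 ] yaw 82.2 w 0.0222 F [ 0.3  0.  -1. ] | row [ 0.2 -0.5  2.5] twist -0.002 dist 3.0
```

View pics/t5.png

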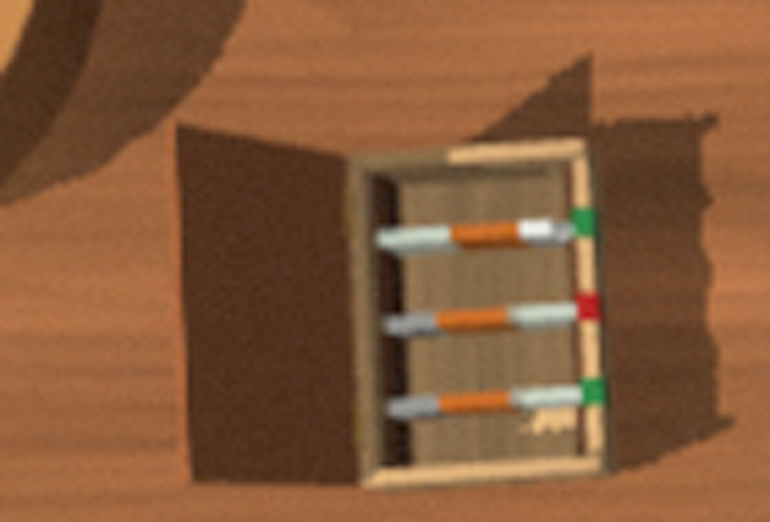

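The top crop confirms it: the middle strip runs (385,325)–(578,313), with the frosted end at the hinge and the bare clear end (510–578) at the red tab. I'll release the knife.

Emit:
{"api": "send_rows", "payload": {"targets": [{"tx": 0,"ty": 0,"tz": 2,"twist": 0},{"tx": 0,"ty": 0,"tz": 2,"twist": 0}]}}

```text
clock: 8.28
tcp_pos: [0.4671, -0.16, 0.0301]
ee_rot: [0.001, 0.753, 0.658, 0.0]
ft_force: [-1.0, 0.8, -1.1]
gripper_width: 0.0224
finger_force: 88.1
```

Emit:
{"api": "send_rows", "payload": {"targets": [{"tx": 0,"ty": 0,"tz": 0,"twist": 0},{"tx": 0,"ty": 0,"tz": 0,"twist": 0},{"tx": 0,"ty": 0,"tz": -20,"twist": 0},{"tx": 0,"ty": 0,"tz": -70,"twist": 0},{"tx": 0,"ty": 0,"tz": -125,"twist": 0},{"tx": 0,"ty": 0,"tz": -125,"twist": 0}], "claw": 0.2}}

```text
clock: 9.02
tcp_pos: [0.4696, -0.1615, 0.1592]
ee_rot: [0.004, 0.753, 0.657, 0.002]
ft_force: [0.8, -0.7, 0.2]
gripper_width: 0.0343
finger_force: 0.0
```

Run:
```python
from h import *
f=lambda x,y:(150+(x+.5)/5.5-.5,130+(y+.5)/5.5-.5)
for p in [(385,325),(510,317),(545,315),(578,313)]: print(ray('top',*f(*p),.05))
for p in [(588,306)]: print('tab',ray('top',*f(*p),.06))
go(.528,.167,.14,92)
print(viewer.boxes_of('strip_b_mid','top'),viewer.boxes_of('red_tab','top'),viewer.boxes_of('knife_grip','top'))
viewer.capture('side');print(viewer.boxes_of('strip_b_mid','side'),viewer.boxes_of('red_tab','side'),viewer.boxes_of('knife_grip','side'))
```

```text
[0.52319543 0.25906407 0.05      ]
[0.52601235 0.18853701 0.05      ]
[0.52666523 0.16877352 0.05      ]
[0.52734606 0.150132   0.05      ]
tab [0.5299661  0.14303469 0.06      ]
clk 9.03 tcp [ 0.4696 -0.1615  0.1592] yaw 82.2 w 0.0343 F [ 0.8 -0.7  0.2] | row [333.4  13.2  18.3] twist -0.171 dist 334.0
[{'centre': [0.5689, 0.2091, 0.0476], 'score': 0.56}] [] [{'centre': [0.4854, -0.0865, 0.0133], 'score': 0.61}]
[{'centre': [0.5725, 0.2186, 0.0372], 'score': 0.54}, {'centre': [0.6734, -0.0866, 0.0032], 'score': 0.44}] [{'centre': [0.5731, 0.2169, 0.0393], 'score': 0.65}] [{'centre': [0.4646, -0.175, 0.0183], 'score': 0.94}]
```

Emit:
{"api": "send_rows", "payload": {"targets": [{"tx": 60,"ty": 3,"tz": 0,"twist": -0.06},{"tx": 120,"ty": 5,"tz": 0,"twist": -0.12},{"tx": 180,"ty": 8,"tz": 5,"twist": -0.171},{"tx": 240,"ty": 10,"tz": 10,"twist": -0.171},{"tx": 295,"ty": 12,"tz": 18,"twist": -0.171},{"tx": 334,"ty": 13,"tz": 20,"twist": -0.171},{"tx": 334,"ty": 13,"tz": 20,"twist": -0.171},{"tx": 334,"ty": 13,"tz": 20,"twist": -0.171}]}}

```text
clock: 10.38
tcp_pos: [0.5241, 0.1688, 0.1337]
ee_rot: [-0.0, 0.695, 0.719, -0.001]
ft_force: [-0.7, -0.1, 0.1]
gripper_width: 0.0342
finger_force: 0.0
```

Run:
```python
from h import *
go(.527,.169,.053,92)
```

```text
clk 10.38 tcp [0.5241 0.1688 0.1337] yaw 92.0 w 0.0342 F [-0.7 -0.1  0.1] | row [ 0.1  3.  80.7] twist 0.0 dist 81.0
```

Emit:
{"api": "send_rows", "payload": {"targets": [{"tx": 0,"ty": 3,"tz": 35,"twist": 0},{"tx": 0,"ty": 3,"tz": 60,"twist": 0},{"tx": 0,"ty": 3,"tz": 81,"twist": 0},{"tx": 0,"ty": 3,"tz": 81,"twist": 0}]}}

```text
clock: 10.88
tcp_pos: [0.5262, 0.1675, 0.052]
ee_rot: [-0.001, 0.695, 0.719, -0.002]
ft_force: [-0.4, 0.0, 0.0]
gripper_width: 0.034
finger_force: 0.0
```

Emit:
{"api": "send_rows", "payload": {"targets": [{"tx": 0,"ty": 0,"tz": 0,"twist": 0},{"tx": 0,"ty": 0,"tz": 0,"twist": 0},{"tx": 0,"ty": 0,"tz": 0,"twist": 0},{"tx": 0,"ty": 0,"tz": 0,"twist": 0}], "claw": 1, "grip_force": 60}}

```text
clock: 11.38
tcp_pos: [0.5288, 0.1692, 0.0549]
ee_rot: [0.001, 0.695, 0.719, 0.001]
ft_force: [0.3, -2.3, 6.7]
gripper_width: 0.0064
finger_force: 60.7
```

Run:
```python
from h import *
go(.527,.169,.053,92);print(sense()['finger_force'])
```

```text
clk 11.38 tcp [0.5288 0.1692 0.0549] yaw 92.0 w 0.0064 F [ 0.3 -2.3  6.7] | row [-0.1 -1.8  1.9] twist -0.0 dist 3.0
60.69995999336243
```

Run:
```python
from h import *
go(.52,-.004,.15,90);go(.52,-.004,.053,90)
```

```text
clk 11.38 tcp [0.5288 0.1692 0.0549] yaw 92.0 w 0.0064 F [ 0.3 -2.3  6.7] | row [-172.8  -14.6  -95.1] twist 0.035 dist 198.0
clk 11.38 tcp [0.5288 0.1692 0.0549] yaw 92.0 w 0.0064 F [ 0.3 -2.3  6.7] | row [-172.7  -14.9    1.9] twist 0.035 dist 173.0
```

Emit:
{"api": "send_rows", "payload": {"targets": [{"tx": 0,"ty": 0,"tz": -25,"twist": 0},{"tx": 0,"ty": 0,"tz": -65,"twist": 0},{"tx": 0,"ty": 0,"tz": -110,"twist": 0},{"tx": 0,"ty": 0,"tz": -110,"twist": 0},{"tx": -50,"ty": -4,"tz": -110,"twist": 0},{"tx": -105,"ty": -9,"tz": -105,"twist": 0.02},{"tx": -155,"ty": -14,"tz": -95,"twist": 0.035},{"tx": -173,"ty": -15,"tz": -60,"twist": 0.035},{"tx": -173,"ty": -15,"tz": -25,"twist": 0.035},{"tx": -173,"ty": -15,"tz": -10,"twist": 0.035},{"tx": -173,"ty": -15,"tz": -10,"twist": 0.035}]}}

```text
clock: 12.75
tcp_pos: [0.5176, -0.0036, 0.0623]
ee_rot: [-0.001, 0.707, 0.707, -0.001]
ft_force: [0.3, 0.5, -0.4]
gripper_width: 0.0065
finger_force: 60.0
```

Run:
```python
from h import *
go(.52,-.004,.050,90)
a=viewer.capture('side')[110:260,210:410,::-1]
cv2.imwrite('pics/c6.png',cv2.resize(a,None,fx=3.5,fy=3.5,interpolation=2))
```

```text
clk 12.75 tcp [ 0.5176 -0.0036  0.0623] yaw 90.0 w 0.0065 F [ 0.3  0.5 -0.4] | row [-0.4  2.4 12.3] twist 0.001 dist 13.0
```

View pics/c6.png

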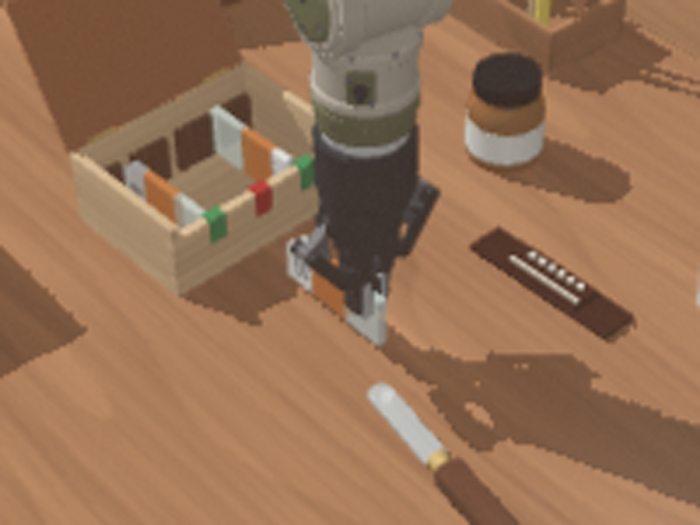

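The glass is held by its clear end with the label face towards the camera (-x), at crop px (300,260). The bench below is clear. I'll set it on edge there and tip it.

Emit:
{"api": "send_rows", "payload": {"targets": [{"tx": 0,"ty": 0,"tz": 6,"twist": 0},{"tx": 0,"ty": 0,"tz": 10,"twist": 0},{"tx": 0,"ty": 0,"tz": 12,"twist": 0},{"tx": 0,"ty": 0,"tz": 12,"twist": 0}]}}

```text
clock: 13.3
tcp_pos: [0.5189, -0.004, 0.0516]
ee_rot: [-0.0, 0.707, 0.707, 0.0]
ft_force: [-0.8, 0.4, -1.1]
gripper_width: 0.0067
finger_force: 60.0
```

Run:
```python
from h import *
go(.52,-.004,.050,90)
```

```text
clk 13.3 tcp [ 0.5189 -0.004   0.0516] yaw 90.0 w 0.0067 F [-0.8  0.4 -1.1] | row [0.  1.1 1.6] twist 0.0 dist 2.0
```

Emit:
{"api": "send_rows", "payload": {"targets": [{"tx": 0,"ty": 0,"tz": 2,"twist": 0},{"tx": 0,"ty": 0,"tz": 2,"twist": 0}]}}

```text
clock: 13.55
tcp_pos: [0.5192, -0.0042, 0.0499]
ee_rot: [0.0, 0.707, 0.707, 0.0]
ft_force: [-0.1, -1.1, 0.7]
gripper_width: 0.0065
finger_force: 60.3
```

Emit:
{"api": "send_rows", "payload": {"targets": [{"tx": 0,"ty": 0,"tz": 0,"twist": 0},{"tx": 0,"ty": 0,"tz": 0,"twist": 0},{"tx": 0,"ty": 0,"tz": 0,"twist": 0},{"tx": 0,"ty": 0,"tz": 0,"twist": 0},{"tx": 0,"ty": 0,"tz": -5,"twist": 0},{"tx": 0,"ty": 0,"tz": -5,"twist": 0}], "claw": -1}}

```text
clock: 14.3
tcp_pos: [0.5193, -0.0041, 0.0551]
ee_rot: [0.0, 0.707, 0.707, 0.0]
ft_force: [0.7, 0.3, 0.6]
gripper_width: 0.0856
finger_force: 0.0
```

Run:
```python
from h import *
go(.52,-.004,.050,90)
```

```text
clk 14.3 tcp [ 0.5193 -0.0041  0.0551] yaw 90.0 w 0.0856 F [0.7 0.3 0.6] | row [0.2 0.7 5.1] twist 0.0 dist 5.0
```

Emit:
{"api": "send_rows", "payload": {"targets": [{"tx": 34,"ty": 0,"tz": 10,"twist": 0},{"tx": 34,"ty": 15,"tz": 10,"twist": 0},{"tx": 34,"ty": 30,"tz": 10,"twist": 0},{"tx": 34,"ty": 37,"tz": 10,"twist": 0},{"tx": 34,"ty": 41,"tz": 10,"twist": 0},{"tx": 34,"ty": 45,"tz": 10,"twist": 0},{"tx": 34,"ty": 49,"tz": 10,"twist": 0},{"tx": 34,"ty": 54,"tz": 10,"twist": 0},{"tx": 34,"ty": 58,"tz": 10,"twist": 0},{"tx": 34,"ty": 58,"tz": 10,"twist": 0},{"tx": 34,"ty": 30,"tz": -60,"twist": 0},{"tx": 34,"ty": 30,"tz": -120,"twist": 0}]}}

```text
clock: 15.8
tcp_pos: [0.5468, 0.0301, 0.1645]
ee_rot: [-0.002, 0.707, 0.707, -0.002]
ft_force: [1.7, -0.3, -0.0]
gripper_width: 0.0858
finger_force: 0.0
```

Emit:
{"api": "send_rows", "payload": {"targets": [{"tx": -80,"ty": 0,"tz": -30,"twist": 0},{"tx": -80,"ty": 0,"tz": -30,"twist": 0},{"tx": -80,"ty": 0,"tz": -30,"twist": 0}]}}

```text
clock: 16.18
tcp_pos: [0.5499, -0.0516, 0.1959]
ee_rot: [0.001, 0.708, 0.706, 0.001]
ft_force: [-0.4, 0.3, -0.8]
gripper_width: 0.0857
finger_force: 0.0
```

Run:
```python
from h import *
go(.52,-.004,.050,90)
a=viewer.capture('side')[130:260,230:410,::-1];b=viewer.capture('top')[140:220,250:400,::-1]
cv2.imwrite('pics/c7.png',np.vstack([cv2.resize(a,None,fx=2.3,fy=2.3,interpolation=2)[:, :414],cv2.resize(b,(414,221),interpolation=2)]))
```

```text
clk 16.18 tcp [ 0.5499 -0.0516  0.1959] yaw 89.8 w 0.0857 F [-0.4  0.3 -0.8] | row [ 47.5 -30.3 145.8] twist -0.003 dist 156.0
```

View pics/c7.png

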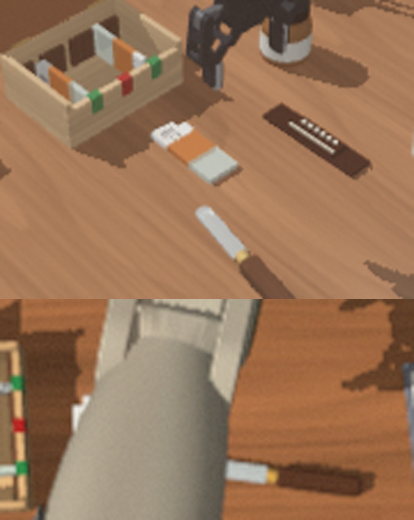

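The glass lies flat with its label up, and its clear end faces us. The corners in the side crop are (239,159), (213,179), (153,131) and (178,122).

Run:
```python
from h import *
for p in [(239,159),(213,179),(153,131),(172,121)]: print(ray('side',230+p[0]/2.3-.3,130+p[1]/2.3-.3,.008).round(4))
p=proj('side',[[.52+dx,.03+dy,.008] for dx,dy in[(.05,-.055),(.005,-.055),(.005,.055)]]); print((p-[230,130])*2.3)
```

```text
[ 0.5776 -0.0174  0.008 ]
[ 0.5312 -0.0225  0.008 ]
[0.5309 0.0896 0.008 ]
[0.5606 0.0884 0.008 ]
[[237.88209203 164.46962851]
 [209.71959743 181.86267576]
 [150.93585758 134.35013847]]
```

Run:
```python
from h import *
go(.554,.001,.08,90);go(.554,.001,.025,90)
```

```text
clk 16.27 tcp [ 0.5491 -0.0498  0.1945] yaw 90.0 w 0.0852 F [0.4 0.8 0.6] | row [ 50.7   5.  114.6] twist -0.0 dist 125.0
clk 16.27 tcp [ 0.5491 -0.0498  0.1945] yaw 90.0 w 0.0852 F [0.4 0.8 0.6] | row [ 50.7   5.1 169.6] twist -0.0 dist 177.0
```

Emit:
{"api": "send_rows", "payload": {"targets": [{"tx": 40,"ty": 5,"tz": 20,"twist": 0},{"tx": 51,"ty": 5,"tz": 70,"twist": 0},{"tx": 51,"ty": 5,"tz": 115,"twist": 0},{"tx": 51,"ty": 5,"tz": 145,"twist": 0},{"tx": 51,"ty": 5,"tz": 164,"twist": 0},{"tx": 51,"ty": 5,"tz": 164,"twist": 0},{"tx": 51,"ty": 5,"tz": 164,"twist": 0}], "claw": -0.32}}

```text
clock: 17.15
tcp_pos: [0.5546, 0.0016, 0.0313]
ee_rot: [-0.0, 0.707, 0.707, 0.0]
ft_force: [-0.5, 0.5, -0.0]
gripper_width: 0.0562
finger_force: 0.0
```

Run:
```python
from h import *
go(.554,.001,.025,90)
snap('side','c8.png',(270,150,350,220),8)
```

```text
clk 17.15 tcp [0.5546 0.0016 0.0313] yaw 90.1 w 0.0562 F [-0.5  0.5 -0. ] | row [-0.6 -0.6  6.3] twist 0.001 dist 6.0
```

View pics/c8.png

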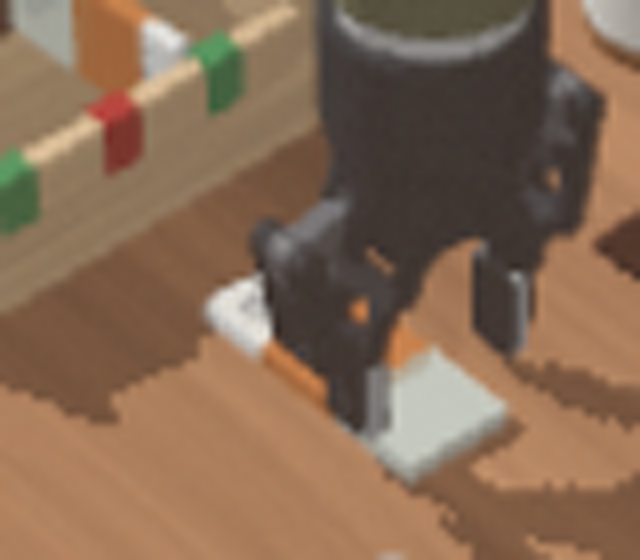

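The fingers straddle the clear end, but the near pad is close to the amber border (crop px (336,419)). I'll shift 5 mm towards the end and descend.

Emit:
{"api": "send_rows", "payload": {"targets": [{"tx": -5,"ty": 0,"tz": 3,"twist": 0},{"tx": -5,"ty": 0,"tz": 6,"twist": 0},{"tx": -5,"ty": 0,"tz": 8,"twist": 0},{"tx": -5,"ty": 0,"tz": 8,"twist": 0}]}}

```text
clock: 17.7
tcp_pos: [0.5556, -0.0046, 0.0282]
ee_rot: [0.002, 0.707, 0.707, 0.001]
ft_force: [-9.3, 2.2, 35.8]
gripper_width: 0.0564
finger_force: 18.2
```

Emit:
{"api": "send_rows", "payload": {"targets": [{"tx": 0,"ty": 0,"tz": -10,"twist": 0},{"tx": 0,"ty": 0,"tz": -10,"twist": 0},{"tx": 0,"ty": 0,"tz": -10,"twist": 0},{"tx": 0,"ty": 0,"tz": -10,"twist": 0}], "claw": -0.75}}

```text
clock: 18.2
tcp_pos: [0.5541, -0.0041, 0.0322]
ee_rot: [-0.001, 0.707, 0.707, -0.0]
ft_force: [-0.8, -0.5, 0.2]
gripper_width: 0.0744
finger_force: 0.0
```

Run:
```python
from h import *
print(arm.tip_reach);go(.554,-.003,.025,90)
im=viewer.capture('side');cv2.imwrite('pics/c9.png',im[:,:,::-1])
# amber / glass blobs, numeric only
hsv=cv2.cvtColor(im,cv2.COLOR_RGB2HSV)
m=((hsv[...,0]<18)&(hsv[...,1]>185)&(hsv[...,2]>150)).astype(np.uint8);m[:150]=0
n,l,st,c=cv2.connectedComponentsWithStats(m)
for i in range(1,n):
    if st[i,4]>10:print(st[i],c[i].round(1),ray('side',*c[i],.008).round(4))
c7=cv2.imread('pics/c7.png');print(sense()['finger_force'])
```

```text
0.025
clk 18.2 tcp [ 0.5541 -0.0041  0.0322] yaw 90.0 w 0.0744 F [-0.8 -0.5  0.2] | row [ 1.1 -0.1  7.2] twist -0.0 dist 7.0
0.0
```

Emit:
{"api": "send_rows", "payload": {"targets": [{"tx": 0,"ty": 0,"tz": 3,"twist": 0},{"tx": 0,"ty": 0,"tz": 5,"twist": 0},{"tx": 0,"ty": 0,"tz": 7,"twist": 0},{"tx": 0,"ty": 0,"tz": 7,"twist": 0}]}}

```text
clock: 18.75
tcp_pos: [0.5544, -0.004, 0.0257]
ee_rot: [-0.0, 0.707, 0.707, -0.0]
ft_force: [0.0, 0.4, -1.0]
gripper_width: 0.0747
finger_force: 0.0
```

Emit:
{"api": "send_rows", "payload": {"targets": [{"tx": 0,"ty": 0,"tz": 0,"twist": 0},{"tx": 0,"ty": 0,"tz": 0,"twist": 0},{"tx": 0,"ty": 0,"tz": 0,"twist": 0},{"tx": 0,"ty": 0,"tz": 0,"twist": 0}], "claw": -0.3, "grip_force": 20}}

```text
clock: 19.25
tcp_pos: [0.5545, -0.0041, 0.026]
ee_rot: [-0.0, 0.707, 0.707, 0.0]
ft_force: [-0.7, 0.8, -0.1]
gripper_width: 0.0556
finger_force: 0.2
```

Emit:
{"api": "send_rows", "payload": {"targets": [{"tx": 0,"ty": 0,"tz": 0,"twist": 0},{"tx": 0,"ty": 0,"tz": 0,"twist": 0},{"tx": 0,"ty": 0,"tz": 0,"twist": 0},{"tx": 0,"ty": 0,"tz": 0,"twist": 0}], "claw": 1, "grip_force": 40}}

```text
clock: 19.75
tcp_pos: [0.5548, -0.0041, 0.0266]
ee_rot: [0.0, 0.707, 0.707, 0.0]
ft_force: [-1.8, 0.4, 5.2]
gripper_width: 0.0437
finger_force: 39.1
```

Emit:
{"api": "send_rows", "payload": {"targets": [{"tx": 0,"ty": 0,"tz": 0,"twist": 0},{"tx": 0,"ty": 0,"tz": 0,"twist": 0},{"tx": 0,"ty": 0,"tz": 1,"twist": 0},{"tx": 0,"ty": 0,"tz": 3,"twist": 0},{"tx": 0,"ty": 0,"tz": 3,"twist": 0}], "claw": -0.2}}

```text
clock: 20.38
tcp_pos: [0.5543, -0.004, 0.0227]
ee_rot: [-0.0, 0.707, 0.707, -0.0]
ft_force: [0.1, -0.6, -0.1]
gripper_width: 0.0512
finger_force: 0.0
```

Emit:
{"api": "send_rows", "payload": {"targets": [{"tx": 0,"ty": 0,"tz": 0,"twist": 0},{"tx": 0,"ty": 0,"tz": 0,"twist": 0},{"tx": 0,"ty": 0,"tz": 0,"twist": 0},{"tx": 0,"ty": 0,"tz": 0,"twist": 0}], "claw": 1, "grip_force": 70}}

```text
clock: 20.88
tcp_pos: [0.5549, -0.0041, 0.0235]
ee_rot: [0.0, 0.707, 0.707, 0.0]
ft_force: [0.0, -0.6, 5.3]
gripper_width: 0.0429
finger_force: 69.8
```

Run:
```python
from h import *
go(.554,-.003,.06,90)
print([viewer.boxes_of(n,c) for n in ['light_pad'] for c in ('top',) if viewer.capture(c) is not None])
```

```text
clk 20.88 tcp [ 0.5549 -0.0041  0.0235] yaw 90.0 w 0.0429 F [ 0.  -0.6  5.3] | row [  1.1  -0.9 -36.5] twist 0.0 dist 36.0
[[{'centre': [0.5028, -0.3807, 0.0074], 'score': 0.97}, {'centre': [0.4843, 0.202, 0.0475], 'score': 0.4}]]
```

Emit:
{"api": "send_rows", "payload": {"targets": [{"tx": 0,"ty": 0,"tz": -15,"twist": 0},{"tx": 0,"ty": 0,"tz": -40,"twist": 0},{"tx": 0,"ty": 0,"tz": -70,"twist": 0},{"tx": 0,"ty": 0,"tz": -94,"twist": 0},{"tx": -25,"ty": -3,"tz": -94,"twist": 0},{"tx": -65,"ty": -8,"tz": -94,"twist": 0},{"tx": -110,"ty": -14,"tz": -94,"twist": 0},{"tx": -155,"ty": -20,"tz": -94,"twist": 0},{"tx": -200,"ty": -26,"tz": -94,"twist": 0},{"tx": -245,"ty": -32,"tz": -94,"twist": 0},{"tx": -290,"ty": -38,"tz": -94,"twist": 0}]}}

```text
clock: 22.35
tcp_pos: [0.5161, -0.2955, 0.1175]
ee_rot: [0.0, 0.707, 0.707, 0.0]
ft_force: [1.2, -0.7, -1.6]
gripper_width: 0.0431
finger_force: 69.8
```

Emit:
{"api": "send_rows", "payload": {"targets": [{"tx": -45,"ty": -5,"tz": 0,"twist": 0},{"tx": -85,"ty": -10,"tz": 0,"twist": 0},{"tx": -110,"ty": -13,"tz": 0,"twist": 0},{"tx": -125,"ty": -13,"tz": 0,"twist": 0},{"tx": -125,"ty": -13,"tz": 0,"twist": 0},{"tx": -125,"ty": -13,"tz": 0,"twist": 0}]}}

```text
clock: 23.1
tcp_pos: [0.5036, -0.4179, 0.1169]
ee_rot: [-0.0, 0.707, 0.707, 0.0]
ft_force: [-0.5, 0.2, -0.8]
gripper_width: 0.0431
finger_force: 69.8
```

Run:
```python
from h import *
go(.503,-.4195,.117,90);print(sense()['finger_force'])
im=viewer.capture('side');cv2.imwrite('pics/c9.png',im[:,:,::-1]);im2=viewer.capture('top');cv2.imwrite('pics/t9.png',im2[:,:,::-1])
for n in ['strip_a_mid','knife_grip','lid','light_pad']:
    for c in ['side','top']: print(n,c,[(np.round(d['centre'],3).tolist(),round(d['score'],2)) for d in viewer.boxes_of(n,c)])
# expected corners of level glass, and amber blob measured numerically
X=np.array([[.503+dx,-.382+dy,.0975] for dx in(-.0225,.0225) for dy in (-.015,.025)])
for c,I in(('side',im),('top',im2)):
    print(c,'amber expected',proj(c,[.503,-.387+.005+0.005,.1015]).round(),proj(c,X).round().tolist())
    hsv=cv2.cvtColor(I,cv2.COLOR_RGB2HSV);p=proj(c,[.503,-.377,.1015])[0]
    m=((hsv[...,0]<16)&(hsv[...,1]>170)&(hsv[...,2]>120)).astype(np.uint8)
    n,l,st,cc=cv2.connectedComponentsWithStats(m)
    for i in range(1,n):
        if st[i,4]>15 and np.hypot(*(cc[i]-p))<60: print(st[i],cc[i].round(1))
```

```text
clk 23.1 tcp [ 0.5036 -0.4179  0.1169] yaw 90.1 w 0.0431 F [-0.5  0.2 -0.8] | row [-1.6 -0.6 -0.1] twist 0.001 dist 2.0
69.7748647397384
strip_a_mid side [([0.492, -0.364, 0.101], 0.91), ([0.48, 0.134, 0.058], 0.24)]
strip_a_mid top [([0.504, -0.372, 0.103], 0.66)]
knife_grip side [([0.463, -0.176, 0.016], 0.68)]
knife_grip top [([0.472, -0.163, 0.02], 0.83)]
lid side [([0.12, 0.376, 0.098], 0.87), ([0.516, 0.3, 0.132], 0.8)]
lid top [([0.523, 0.303, 0.14], 0.77), ([0.208, 0.336, 0.096], 0.63)]
light_pad side [([0.477, -0.396, 0.007], 0.89)]
light_pad top [([0.552, -0.35, 0.006], 0.66)]
side amber expected [[419. 269.]] [[419.0, 281.0], [405.0, 270.0], [433.0, 270.0], [419.0, 260.0]]
top amber expected [[428. 188.]] [[435.0, 196.0], [421.0, 196.0], [434.0, 181.0], [421.0, 181.0]]
[421 182  13  15 159] [427.  188.9]
```

The top-camera check matches. The amber band measures 13×15 px and is centred at (427,189), against (428,188) expected, so the glass is level over the pad. The lid is open and the knife is on the bench.

```bash
python3 -c "
from h import *
print(workorder.sign_off())"
```

```text
the job is handed in; nothing more can be done
None
```

I handed the job in at about 23 s: the lid was prised open with the knife, the knife is back on the bench, and the red-tab glass is held by its clear end, level and label up, about 90 mm above the middle of the light pad; one descent pressed a fingertip on something, probably the glass (36 N at the wrist), and I viewed 12 pictures, two over the limit of 10.

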